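# Hang the cell bin on the slat panel

### The job

Hang the loose metal cell bin on the slat panel, in the upper groove and near the middle of the panel's width: tilt it front-up to pass its hook lip through the groove, then swing the front down until the lip is caught behind the top slat and the bin hangs level with its back against the slats. Let it bear on the slat before you let go: do not drop it in. Feel your way in gently, without forcing the bin or the gripper against the panel, and leave the battery cells and the screwdriver as they are.

Things in the scene. Friction and masses are not known exactly. Their poses are not given: they have to be found in the camera images.
- bin: Loose open bin, bare aluminium, empty, 0.13-0.25 kg. Origin: centre of underside; +x to its back (hook side), z up. 100 deep (x -50 to 50), 46 wide; sides 3 thick, 36 high, full depth; front 22 high; back wall 4 thick, 44 high. Hook at the back, 30 wide: level neck x 50 to 60, z 40 to 44, upright lip x 56 to 60, z 40 to 60: a 6 mm slot between wall and lip.
- grip (a point): Middle of the bin between its side walls, 4 mm in front of and 26 mm above its origin. Axes as the bin's. Gripped here across the 46 mm width with the fingers leaning 40 degrees (tips towards the bin's back), the gripper stands upright once the bin is tilted 40 degrees front-up, and stays clear of the panel.
- lip (a point): Middle of the top edge of the bin's hook lip, 58 mm behind and 60 mm above the bin's origin; axes as the bin's. Lip and neck together are 20 mm tall, more than the 15 mm groove: they pass only with the bin tilted front-up at least 33 degrees (40 leaves about 3 mm of play), moving along the lip's own direction, up and back.
- panel: Fixed slat panel facing along its -x, roughly to the robot. Origin: on the bench under the middle of the slats' front face (x = 0). Three white slats (one insert) x 0 to 4 mm, 296 wide, between 210 mm posts at y +-150 to 162; feet 8 high reach 30 in front. Nominal heights: slats 28-70, 85-136, 151-182; grooves between. Open behind, but for a low cross bar (x 20 to 32, up to 20 high).
- groove (a point): Nominal lower edge of the upper groove, middle of the front face, 136 mm over the bench; axes as the panel's. CAUTION: the slat insert is clipped in up to 24 mm too high or too low (all slats and grooves alike); no measured pose shows this. Find it by touch or sight. It does not shift at forces under 40 N, the most the panel should take.
- top_edge (a point): Nominal top edge of the top slat, at the middle of the front face, 182 mm over the bench and 46 mm above the upper groove's lower edge; the true edge is higher or lower by the insert's shift. It is free and can be felt for, e.g. with the underside of the bin's neck (bin level, slat between back wall and lip end).
- hang (a point): Nominal place of the bin's origin when it hangs home: 51 mm in front of the face, 96 mm over the bench (72 to 120 with the insert's shift), neck resting on the middle slat, lip behind the top slat, back wall on the middle slat's face; a play of 2 mm lets it hang up to 3 degrees front-down. Axes as the panel's.
- sister (a point): Top centre of a fixed bin of the same shape that hangs in the lower groove at y = +120 mm of the panel: the middle of its side walls' top, 50 mm in front of the face, nominally 66 mm over the bench (shifts with the slats). Keep the fingers clear of it. It shows how a hung bin sits.
- cell0: Battery cell standing on end on the bench: cylinder 21 mm across, 70 mm high, 70 g, pale blue wrap. Origin: centre of its underside. Leave it standing.
- cell1: Battery cell standing on end on the bench: cylinder 21 mm across, 70 mm high, 70 g, pale blue wrap. Origin: centre of its underside. Leave it standing.
- cell2: Battery cell standing on end on the bench: cylinder 21 mm across, 70 mm high, 70 g, pale blue wrap. Origin: centre of its underside. Leave it standing.
- driver: Loose screwdriver lying on the bench, its length along its x, handle to -x. Origin at the underside. Leave it alone.

How it is judged:
On the way, in this order (a step that is already met when the one before it is completed fails the run):
1. the bin is lifted clear of the bench (height (world z) of bin above 0.05 m), for 0.1 s.
2. tilted front-up by more than 17 degrees, the lip is through the upper groove, behind the slats (angle between bin's own z axis and vertical above 0.3 rad and x of lip in the frame of panel between 0.008 and 0.03 m and z of lip in the frame of panel between 0.112 and 0.188 m), for 0.1 s.
3. still held, nearly level and with its back at the slats, the bin is set down so that it bears on the panel (angle between bin's own z axis and vertical below 0.15 rad and contact force between bin and panel above 0.5 N and contact force between the fingers and bin above 1 N and x of bin in the frame of panel between -0.06 and -0.0465 m and z of bin in the frame of panel between 0.068 and 0.126 m), for 0.2 s.
At the end, for the whole second after the job is handed in: The bin hangs by its lip in the upper groove at rest, released: tilted less than 0.08 rad from level, square to the panel within 0.10 rad, its back within about 5 mm of the slat face, its underside 68 to 126 mm above the bench, its middle within 45 mm of the panel's middle (angle between bin's own z axis and vertical below 0.08 rad and angle between the x axis of bin and the x axis of panel, either way round below 0.1 rad and x of bin in the frame of panel between -0.0565 and -0.0475 m and z of bin in the frame of panel between 0.068 and 0.126 m and y of bin in the frame of panel between -0.045 and 0.045 m and contact force between bin and panel above 0.3 N and linear speed of bin below 0.01 m/s and angular speed of bin below 0.1 rad/s); the robot touches nothing.
It fails at once if the bin or the gripper is pushed against the panel with more than 40 N (contact force between any of bin, the arm, the fingers and panel above 40 N).
It fails at once if a battery cell is tipped or shifted more than 20 mm (angle between any of cell0, cell1, cell2's own z axis and vertical above 0.4 rad or distance of any of cell0, cell1, cell2 from where it was at the start of the episode above 0.02 m).
It fails at once if the screwdriver is shifted more than 30 mm (distance of driver from where it was at the start of the episode above 0.03 m).
It also fails if it takes over 61 s, if anything falls off the work surface, if the arm or the gripper's body presses on something with over 40 N, if the wrist force passes 120 N, or if a joint passes its speed limit or range.

### The arm

A 6-joint arm with a two-finger parallel gripper is mounted at the origin on the work surface. World frame = base frame: x ahead of the robot, y to its left, z up, the work surface at z = 0. Lengths are in m, angles in rad, forces in N, time in s.
With the tool pointing down it reaches from about 0.35 to 0.85 m from the base axis. Payload 8.1 kg.
Tool frame: the origin (TCP) lies midway between the tips of the shut fingers; the grasp point (between the pads) lies robot.grip_depth behind it (robot.grip_depth is the distance from the TCP to the grasp point, in m); z points along the fingers, y is the line along which they close (so a half turn about z gives the same grasp; the last joint's range is limited). The gripper opens to 93 mm and grips with 3 to 60 N. Pads are 15 mm wide; open, the fingers measure 128 mm over their backs; the gripper's body (75 mm by 188 mm) begins 65 mm behind the grasp point.
Start: joints at [1.157, 0.13, 1.488, -0, 1.523, -0.085], TCP at [0.194, 0.568, 0.219] pointing down, gripper open.
Joint ranges: [-2.96, 2.96], [-0.89, 2.26], [0.02, 2.5], [-1.34, 4.48], [0, 2.73], [-2.66, 2.66]. Speed limits (rad/s): [2.39, 2.39, 2.79, 3.14, 3.14, 3.14].

### API

Orientations are given as a rotation vector (axis times angle).
In Python, from plant import robot gives the robot as it stands.
- The arm moves only by the tool carry_out, never from a script. Its argument "rows" is a list of rows, each a list of 6 numbers: the shift along the tool's x, y, z in m, then the turn, a rotation vector about the tool's x, y, z in degrees. A call has 1 to 12 rows; each row is the pose to reach, as a shift and turn from the pose commanded when the call began, along the tool's axes at that moment; what a row does not reach only later rows make up. A row lasts 1/8 s, in which the tool goes at most 62.5 mm and 10.7 degrees, less where a joint would pass 70% of its speed; a pose out of reach is approached as far as the arm can. A call with a gripper value outside its range is refused whole. "jaw" is the closure in counts, from 0 (fully open) to 255 (shut), set as the call begins (left out, the last holds). The fingers move at their own pace and stop on an object; "force" is the grip in N (left out, the last holds). Time passes only in rows, so rows that repeat a pose let the fingers close. It gives the time, the measured TCP pose, the force, the opening and the grip force at its end, in the units of the state.
- robot.read_state(): the state, without advancing time (a new reading comes with each control period).
- robot.read_camera(name): name is "scene" or "top" or "wrist"; returns the picture (400x640x3 uint8, red, green, blue); there is no depth.
- robot.camera_model(name): a dict with "fx", "fy", "cx", "cy" (pixels), "dist" ([k1, k2, p1, p2, k3] as OpenCV has them; the pictures are not rectified), "R" (3x3) and "t" (3): a world point X has camera coordinates R X + t; the wrist camera has in their place "mount" (4x4, takes a point from camera to tool coordinates, whose origin is the TCP and whose axes are the flange's). Camera axes: x right, y down, z forward; pixel columns grow to the right and rows downward; lengths in m; the calibration is good to about 2 mm. A picture is of the moment at which its call begins: read the wrist's pose just before it. camera_model takes no time and is no camera call.
- robot.close_job(): hands the job in; it is judged then, once.
Trained networks look in the newest picture that a camera, given by its name, has taken for a name from the list of things; names that differ only in an ending like _2 or _b are one class to them, and where a whole thing is asked for, a point or a joint stands for the part that bears it (a point fixed in the world has none). Each returns a list of dicts, best first, with "conf" (0 to 1); they miss things now and then, are a little off and sometimes report something else, mostly with a low value. They report only what shows in the picture. A call takes as long as a camera call.
- robot.outline_of(camera, target): "pixels" (400x640 bool, what is visible of it) and "pixel" ([column, row] in pixels, amid what is visible of it).
The state is a dict: "t": time; "q": joint angles; "dq": joint speeds; "joint_torque": joint torques, N m; "tool_pos": TCP position; "orientation": TCP orientation; "force": force on the tool from outside, world axes, zero at the start; "wrist_torque": the same for the moment, N m; "opening": finger opening in m; "gripper_force": force on a finger pad.
Only numpy, scipy, OpenCV 4.12 (cv2) and the standard library are available. Lean on these libraries where they do the work, as an engineer would, in place of code of your own. Each camera call takes 0.05 s, during which the arm holds its last target. There are 200 camera calls.

## Working session

There is one attempt and no reset: what is moved stays moved. The work goes in short steps, Python scripts to look and compute and a tool call to move; the robot and the scene stay as the last step left them, time stands still between calls to the robot, and variables do not carry over. Pictures are saved under pics/ and viewed, at most 10 in all, crops included, and the job is handed in when it is done.

Besides the shell and the picture viewer there is one more tool, called as name([rows], argument=value, ...), one row to a line, values as JSON. carry_out: Moves the arm, as the interface text tells. Its arguments: {"type":"object","properties":{"rows":{"type":"array"},"jaw":{"type":"number"},"force":{"type":"number"}},"required":["rows"]}

```bash
mkdir -p pics; ls; python3 - <<'E'
from plant import robot
import cv2,numpy as np
for n in ("scene","top"):
    cv2.imwrite(f"pics/{n}0.png",robot.read_camera(n)[:,:,::-1])
    m=robot.camera_model(n); print(n,{k:np.round(v,3).tolist() for k,v in m.items()})
    for t in ("bin","panel","sister","cell0","driver"):
        for o in robot.outline_of(n,t)[:4]: print(n,t,round(o["conf"],2),np.round(o["pixel"]),o["pixels"].sum())
print(robot.grip_depth,robot.read_state()); print({k:np.round(v,3).tolist() for k,v in robot.camera_model("wrist").items()})
E
```

```text
pics
scene {'fx': 492.312, 'fy': 492.312, 'cx': 311.227, 'cy': 200.825, 'dist': [-0.081, 0.0, 0.0, 0.0, 0.0], 'R': [[0.473, 0.881, 0.011], [0.528, -0.273, -0.804], [-0.705, 0.386, -0.594]], 't': [-0.211, -0.2, 1.756]}
scene bin 0.68 [254. 250.] 581
scene panel 0.92 [374. 218.] 6066
scene sister 0.79 [375. 216.] 5625
scene sister 0.21 [202. 306.] 226
scene cell0 0.76 [220. 306.] 224
scene cell0 0.75 [238. 291.] 220
scene cell0 0.62 [203. 309.] 223
scene driver 0.48 [382. 164.] 227
top {'fx': 367.594, 'fy': 367.594, 'cx': 323.709, 'cy': 201.196, 'dist': [-0.081, 0.0, 0.0, 0.0, 0.0], 'R': [[0.017, -1.0, -0.014], [-0.998, -0.016, -0.067], [0.067, 0.015, -0.998]], 't': [-0.047, 0.565, 0.932]}
top bin 0.88 [397. 215.] 826
top panel 0.94 [239. 172.] 3417
top sister 0.87 [241. 168.] 3457
top sister 0.3 [454. 149.] 134
top cell0 0.63 [450. 152.] 110
top driver 0.9 [184. 282.] 320
0.0188 {'t': 0.6, 'q': array([ 1.15658500e+00,  1.30386890e-01,  1.48817864e+00, -7.96445080e-06,
        1.52297344e+00, -8.54044512e-02]), 'dq': array([-0.00040794, -0.00125299, -0.0008906 ,  0.00022752, -0.00011729,
       -0.0006223 ]), 'joint_torque': array([ 2.29210536e-05, -5.59425366e+01, -4.91783381e+01,  7.69181899e-02,
        2.36498367e-02, -7.53169456e-05]), 'tool_pos': array([0.19374287, 0.56788555, 0.2186548 ]), 'orientation': array([5.14161102e-01, 3.09921134e+00, 7.86223820e-05]), 'force': array([ 0.08584623,  0.64744918, -0.61351176]), 'wrist_torque': array([-0.03251213,  0.04745426,  0.01778932]), 'gripper_force': 0.0, 'opening': 0.09308471679445111}
{'fx': 323.358, 'fy': 323.358, 'cx': 317.338, 'cy': 202.223, 'dist': [-0.005, 0.0, 0.0, 0.0, 0.0], 'mount': [[-0.0, -0.957, -0.292, 0.081], [1.0, -0.0, -0.0, 0.001], [0.0, -0.292, 0.957, -0.166], [0.0, 0.0, 0.0, 1.0]]}
```

```bash
python3 - <<'E'
import cv2,numpy as np
s=cv2.imread("pics/scene0.png");t=cv2.imread("pics/top0.png")
cv2.imwrite("pics/sc.png",cv2.resize(s[110:335,180:480],None,fx=2.66,fy=2.66,interpolation=cv2.INTER_CUBIC))
cv2.imwrite("pics/tc.png",cv2.resize(t[100:310,160:480],None,fx=2.5,fy=2.5,interpolation=cv2.INTER_CUBIC))
E
```

```text
(no output)
```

View pics/sc.png

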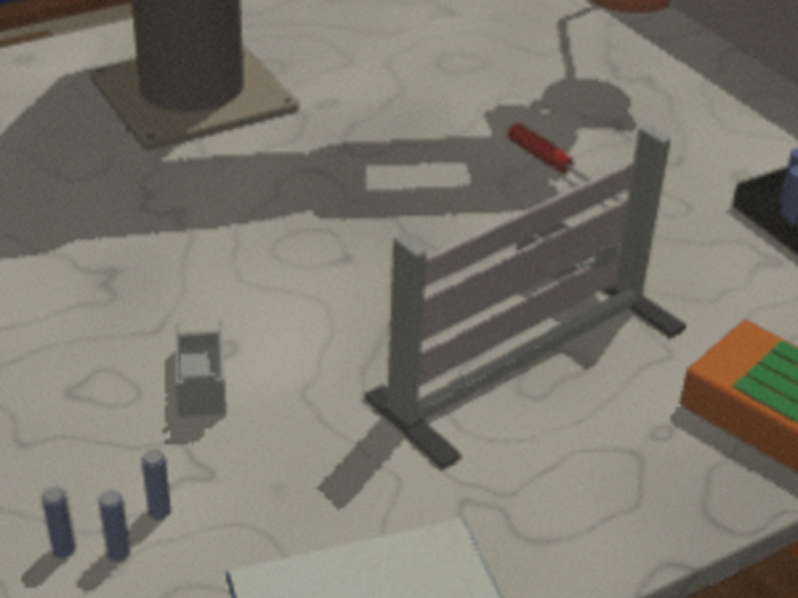

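View pics/tc.png

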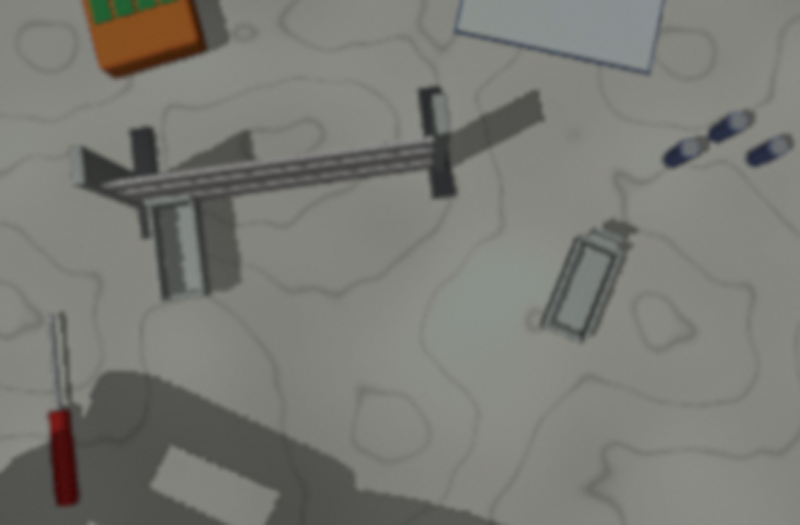

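The scene view shows the panel from behind, with the bin at about (254,250) and the cells at about (200–240,300). In the top view the bin is at (395,214) with its hook end up and right (away from the robot). The panel runs from (204,174) to (334,160) with the sister bin at its left end. I'll fit poses by silhouette next.

```bash
cat > h.py <<'E'
import numpy as np,cv2
from scipy.spatial.transform import Rotation as Ro
from scipy.optimize import minimize
from plant import robot
def box(x0,x1,y0,y1,z0,z1): return np.array([[x,y,z] for x in(x0,x1) for y in(y0,y1) for z in(z0,z1)])/1000.
BIN=[box(-50,50,-23,-20,0,36),box(-50,50,20,23,0,36),box(-50,-47,-23,23,0,22),box(46,50,-23,23,0,44),box(-50,50,-23,23,0,3),box(50,60,-15,15,40,44),box(56,60,-15,15,40,60)]
def sister(d): return [b+np.array([-.051,.120,.030+d]) for b in BIN]
def panel(d,sis=True):
    D=d*1000
    P=[box(0,4,-148,148,a+D,b+D) for a,b in((28,70),(85,136),(151,182))]
    P+=[box(-4,8,s*156-6,s*156+6,0,210) for s in(-1,1)]+[box(-30,30,s*156-6,s*156+6,0,8) for s in(-1,1)]+[box(20,32,-150,150,0,20)]
    return P+(sister(d) if sis else [])
def cam(n,pos=None,rv=None):
    m=robot.camera_model(n)
    if "mount" in m:
        T=np.eye(4);T[:3,:3]=Ro.from_rotvec(rv).as_matrix();T[:3,3]=pos
        W=np.linalg.inv(T@np.array(m["mount"]));m["R"],m["t"]=W[:3,:3],W[:3,3]
    m["K"]=np.array([[m["fx"],0,m["cx"]],[0,m["fy"],m["cy"]],[0,0,1.]]);return m
def proj(m,X): return cv2.projectPoints(np.ascontiguousarray(X,float),cv2.Rodrigues(np.array(m["R"]))[0],np.array(m["t"],float),m["K"],np.array(m["dist"]))[0][:,0]
def render(m,boxes,x,y,yaw,s=4):
    R=Ro.from_euler("z",yaw).as_matrix();im=np.zeros((400*s,640*s),np.uint8)
    for b in boxes:
        p=proj(m,b@R.T+[x,y,0]);cv2.fillConvexPoly(im,cv2.convexHull(np.round((p+.5)*s).astype(np.int32)),255)
    return cv2.resize(im,(640,400),interpolation=cv2.INTER_AREA)/255.
def fit(views,model,x0,steps):
    x0=np.array(x0,float)
    def f(p): return sum(np.abs(render(m,model(p),*p[:3])-k).sum() for m,k in views)
    S=np.vstack([x0]+[x0+np.eye(len(x0))[i]*steps[i] for i in range(len(x0))])
    r=minimize(f,x0,method="Nelder-Mead",options=dict(initial_simplex=S,xatol=1e-4,fatol=.5,maxiter=300));return r.x,r.fun
def onplane(m,px,z):
    u=cv2.undistortPoints(np.array([[px]],float),m["K"],np.array(m["dist"]))[0,0]
    R=np.array(m["R"]);c=-R.T@m["t"];d=R.T@[u[0],u[1],1];return c+d*(z-c[2])/d[2]
E
python3 - <<'E'
from h import *
V={}
for n in("scene","top"):
    robot.read_camera(n);m=cam(n)
    for t in("bin","panel","cell0"):
        o=robot.outline_of(n,t)
        V[n,t]=(m,o[0]["pixels"].astype(float))
        if t=="cell0":
            for c in o[:4]:print("cell",n,round(c["conf"],2),onplane(m,c["pixel"],.035).round(3))
for n in("scene","top"):
    a=robot.read_camera(n)[:,:,::-1].copy();
    np.savez(f"v_{n}.npz",img=a,bin=V[n,"bin"][1],panel=V[n,"panel"][1])
mt=cam("top");b0=onplane(mt,(395,214),.02);print(b0)
a=onplane(mt,(204,174),.19);c=onplane(mt,(334,160),.19);mid=(a+c)/2;yp=np.arctan2(-(a-c)[0],(a-c)[1]);print(mid,yp)
for ns in(("scene",),("top",),("scene","top")):
    best=min((fit([V[n,"bin"] for n in ns],lambda p:BIN,[b0[0],b0[1],y],[.01,.01,.2]) for y in(-.2,-.5,2.8)),key=lambda r:r[1]);print("bin",ns,best)
    print("panel",ns,fit([V[n,"panel"] for n in ns],lambda p:panel(p[3]),[mid[0],mid[1],yp,0],[.02,.02,.05,.015]),[V[n,"panel"][1].sum() for n in ns])
E
```

```text
cell scene 0.55 [ 0.695 -0.366  0.035]
cell scene 0.54 [ 0.67  -0.318  0.035]
cell scene 0.54 [ 0.675 -0.401  0.035]
cell scene 0.15 [0.582 0.135 0.035]
cell top 0.69 [ 0.676 -0.401  0.035]
cell top 0.62 [ 0.698 -0.377  0.035]
[ 0.53531591 -0.2216716   0.02      ]
[0.62548287 0.07959841 0.19      ] 0.12082727214671472
bin ('scene',) (array([-2.44012903,  1.08181761, -0.46253169]), np.float64(5932.0))
panel ('scene',) (array([ 0.62809409,  0.09446357,  0.15313937, -0.01038749]), np.float64(1237.278431372549)) [np.float64(6076.0)]
bin ('top',) (array([ 0.53145128, -0.21252982, -0.37280997]), np.float64(39.79607843137255))
panel ('top',) (array([ 0.63287339,  0.08443648,  0.1345937 , -0.00463715]), np.float64(822.8745098039215)) [np.float64(3227.0)]
bin ('scene', 'top') (array([ 0.53142662, -0.21245139, -0.36303268]), np.float64(6568.3372549019605))
panel ('scene', 'top') (array([ 0.63202547,  0.08924682,  0.14341884, -0.00799555]), np.float64(2157.7294117647057)) [np.float64(6076.0), np.float64(3227.0)]
```

```bash
cat >> h.py <<'E'
def rtool(yaw,lean): # lean: tips forward (deg) ; tool x back to robot when upright
    b=Ro.from_euler("z",yaw)*Ro.from_euler("y",180-lean,degrees=True); return b
def rel(pos,R,cur=None):
    s=cur or robot.read_state();p=np.array(s["tool_pos"]);C=Ro.from_rotvec(s["orientation"])
    d=C.inv().apply(np.array(pos)-p);w=np.degrees((C.inv()*R).as_rotvec())
    print("rel mm",(d*1000).round(1),"deg",w.round(2),"rows",np.linalg.norm(d)/.0625,np.linalg.norm(w)/10.7)
E
python3 - <<'E'
from h import *
R=rtool(.14,40);print(R.as_matrix().round(2))
rel([.434,.059,.33],R)
m=cam("scene")
robot.read_camera("scene")
for o in robot.outline_of("scene","bin"):print(o["conf"],o["pixel"],o["pixels"].sum(),fit([(m,o["pixels"].astype(float))],lambda p:BIN,[.531,-.212,-.37],[.01,.01,.1]))
for y in(-.37,):print(np.abs(render(m,BIN,.531,-.212,y)).sum())
E
```

```text
[[-0.76 -0.14  0.64]
 [-0.11  0.99  0.09]
 [-0.64  0.   -0.77]]
rel mm [-391.7 -404.  -111.4] deg [ -9.37 -39.25 -25.75] rows 9.178879740769142 4.474056408360882
0.59 [254.2, 251.4] 591 (array([ 0.52840162, -0.21243166, -0.38319568]), np.float64(36.42745098039216))
0.16 [237.7, 293.4] 199 (array([-1.85480247,  1.54738272, -0.63296296]), np.float64(199.0))
596.5529411764705
```

carry_out([
  [-0.392,-0.404,-0.111,-9.4,-39.2,-25.8],
  [-0.392,-0.404,-0.111,-9.4,-39.2,-25.8],
  [-0.392,-0.404,-0.111,-9.4,-39.2,-25.8],
  [-0.392,-0.404,-0.111,-9.4,-39.2,-25.8],
  [-0.392,-0.404,-0.111,-9.4,-39.2,-25.8],
  [-0.392,-0.404,-0.111,-9.4,-39.2,-25.8],
  [-0.392,-0.404,-0.111,-9.4,-39.2,-25.8],
  [-0.392,-0.404,-0.111,-9.4,-39.2,-25.8],
  [-0.392,-0.404,-0.111,-9.4,-39.2,-25.8],
  [-0.392,-0.404,-0.111,-9.4,-39.2,-25.8],
  [-0.392,-0.404,-0.111,-9.4,-39.2,-25.8],
  [-0.392,-0.404,-0.111,-9.4,-39.2,-25.8],
])

```text
t: 2.7
tool_pos: [0.4906, 0.0629, 0.3389]
orientation: [-0.17, 2.49, 0.058]
force: [-0.7, 0.0, 0.1]
opening: 0.093
gripper_force: 0.0
```

```bash
python3 - <<'E'
from h import *
s=robot.read_state();a=robot.read_camera("wrist")
print(s["t"],s["tool_pos"],np.abs(s["dq"]).max())
o=robot.outline_of("wrist","panel");m=cam("wrist",s["tool_pos"],s["orientation"])
np.savez("w1.npz",img=a,k=o[0]["pixels"] if o else 0,pos=s["tool_pos"],rv=s["orientation"])
print([(x["conf"],x["pixel"],x["pixels"].sum()) for x in o])
im=a[:,:,::-1].copy()
if o: im[o[0]["pixels"]]=im[o[0]["pixels"]]//2+np.array([0,0,100],np.uint8)
v=np.vstack([a[:,:,::-1],im])[::-1,::-1]
cv2.imwrite("pics/w1.png",cv2.resize(a[::-1,::-1,::-1],(800,500)))
for d0 in(-.012,0,.012):print(fit([(m,o[0]["pixels"].astype(float))],lambda p:panel(p[3]),[.632,.087,.14,d0],[.01,.01,.03,.006]))
E
```

```text
2.7 [0.49057571 0.06289768 0.33885688] 0.3101731145530679
[(0.7, [340.2, 139.9], np.int64(22683))]
(array([ 0.63426977,  0.08920917,  0.15145612, -0.01237422]), np.float64(1787.027450980392))
(array([ 0.63456105,  0.08936583,  0.15074379, -0.01256696]), np.float64(1780.4235294117645))
(array([ 0.63443098,  0.08927646,  0.14919393, -0.01267423]), np.float64(1798.1098039215685))
```

View pics/w1.png

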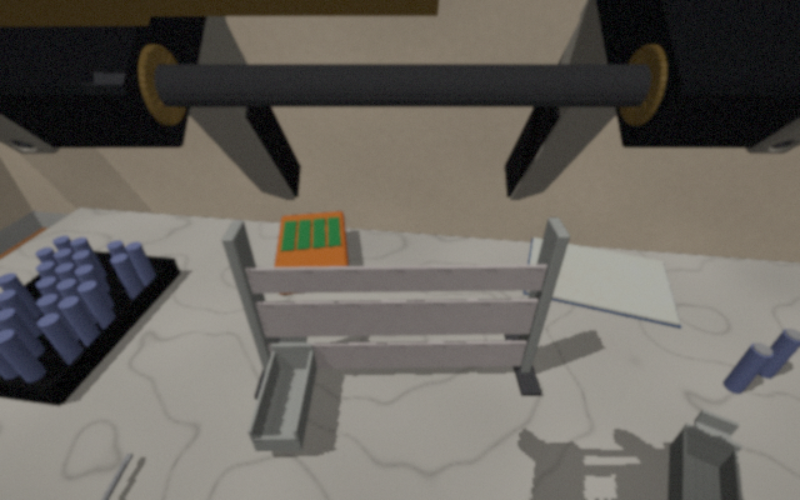

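The wrist view (shown rotated 180°) shows the whole panel front, the sister bin low on the left and the bin at lower right. The slats sit low. The arm was still moving, so I'll retake it at rest.

```bash
python3 - <<'E'
from h import *
s=robot.read_state();a=robot.read_camera("wrist")
print(s["t"],s["tool_pos"],np.abs(s["dq"]).max())
m=cam("wrist",s["tool_pos"],s["orientation"]);o=robot.outline_of("wrist","panel")
k=o[0]["pixels"].astype(float)
for q in(True,False):
    p,f=fit([(m,k)],lambda p:panel(p[3],q),[.634,.089,.15,-.012],[.01,.01,.03,.006]);print(q,p,f)
    if q: P=p
p=P
# edge refine: brightness profile at slat edges: use gradient of grayscale along projected edges
g=cv2.GaussianBlur(cv2.cvtColor(a,cv2.COLOR_RGB2GRAY).astype(float),(0,0),.8)
from scipy.ndimage import map_coordinates as mc
np.savez("w2.npz",img=a,k=k,pos=s["tool_pos"],rv=s["orientation"],p=p)
def prof(y,p):
    R=Ro.from_euler("z",p[2]).as_matrix();z=np.arange(.01,.215,.001)
    X=np.stack([0*z,0*z+y,z],1)@R.T+[p[0],p[1],0];uv=proj(m,X);return z,mc(g,[uv[:,1],uv[:,0]],order=1)
pr=np.mean([prof(y,p)[1] for y in np.arange(-.06,.05,.005)],0)
for i in range(0,205,3):print(i+10,round(pr[i]),end="; ")
im=a[:,:,::-1].copy();r=render(m,panel(p[3]),*p[:3])
e=cv2.morphologyEx((r>.5).astype(np.uint8),cv2.MORPH_GRADIENT,np.ones((2,2)));im[e>0]=(0,255,0)
e=cv2.morphologyEx((k>.5).astype(np.uint8),cv2.MORPH_GRADIENT,np.ones((2,2)));im[e>0]=(0,0,255)
cv2.imwrite("pics/w2.png",cv2.resize(im[::-1,::-1][150:380,170:470],None,fx=2.6,fy=2.6))
E
```

```text
2.8 [0.49037253 0.06406046 0.33862773] 0.061568385558843294
True [ 0.63609402  0.08956887  0.14909903 -0.01416679] 1802.0000000000002
False [ 0.63619839  0.08939825  0.15062578 -0.01433429] 4341.988235294118
10 99; 13 103; 16 106; 19 107; 22 107; 25 107; 28 107; 31 107; 34 107; 37 107; 40 107; 43 106; 46 106; 49 107; 52 113; 55 128; 58 137; 61 139; 64 140; 67 138; 70 126; 73 113; 76 108; 79 107; 82 107; 85 107; 88 107; 91 107; 94 107; 97 107; 100 107; 103 107; 106 107; 109 107; 112 106; 115 106; 118 108; 121 122; 124 138; 127 148; 130 154; 133 153; 136 140; 139 118; 142 108; 145 108; 148 108; 151 108; 154 107; 157 107; 160 107; 163 106; 166 113; 169 137; 172 145; 175 142; 178 142; 181 141; 184 141; 187 141; 190 141; 193 141; 196 140; 199 140; 202 138; 205 138; 208 133; 211 129; 214 127;
```

View pics/w2.png

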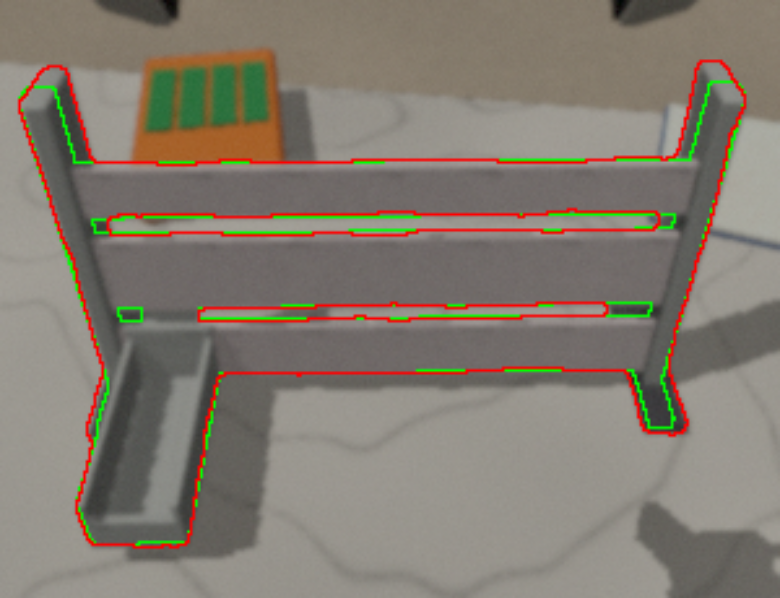

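The fit outline (green) follows the network mask (red) at the slats and the sister bin. Only the posts' depth differs. I'll refit with post depth free, using all three views.

```bash
python3 - <<'E'
from h import *
w=np.load("w2.npz");V={"wrist":(cam("wrist",w["pos"],w["rv"]),w["k"])}
for n in("scene","top"):V[n]=(cam(n),np.load(f"v_{n}.npz")["panel"])
def model(p):
    P=panel(p[3]);
    for i,s in((3,-1),(4,1)):P[i]=box(p[4]*1000,p[5]*1000,s*156-6,s*156+6,0,210)
    return P
for ns in(("wrist",),("scene",),("top",),("wrist","scene","top")):
    p,f=fit([V[n] for n in ns],model,[.636,.0895,.149,-.014,-.004,.03],[.008,.008,.02,.005,.004,.01]);print(ns,p.round(4),f)
m,k=V["wrist"]
g=w["img"]
im=g[:,:,::-1].copy()
R=Ro.from_euler("z",p[2]).as_matrix()
big=cv2.resize(im,None,fx=4,fy=4,interpolation=cv2.INTER_CUBIC)
for b,col in zip(panel(p[3])[:3],((0,255,0),)*3):
  for i in(0,1,4,5):
    pass
  for (i,j) in((0,2),(1,3),(4,6),(5,7)):
    q=((proj(m,b[[i,j]]@R.T+[p[0],p[1],0])+.5)*4).astype(int);cv2.line(big,tuple(map(int,q[0])),tuple(map(int,q[1])),(0,255,0) if i<4 else (0,0,255),1)
big=big[::-1,::-1];cv2.imwrite("pics/w3.png",big[800:1250,1000:1780])
E
```

```text
('wrist',) [ 0.635   0.0892  0.1481 -0.0131 -0.0028  0.0263] 1121.592156862745
('scene',) [ 0.6288  0.0884  0.163  -0.0106 -0.0014  0.0341] 726.521568627451
('top',) [ 0.6333  0.0891  0.1531 -0.0157 -0.0008  0.0307] 502.72941176470584
('wrist', 'scene', 'top') [ 6.318e-01  8.860e-02  1.488e-01 -9.700e-03 -1.000e-04  2.920e-02] 2665.949019607843
```

View pics/w3.png

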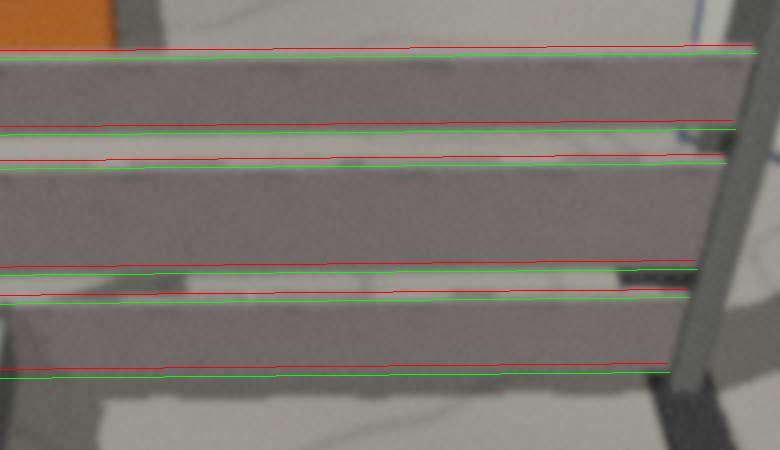

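```bash
python3 - <<'E'
from h import *
w=np.load("w2.npz");V=[(cam("wrist",w["pos"],w["rv"]),w["k"])]+[(cam(n),np.load(f"v_{n}.npz")["panel"]) for n in("scene","top")]
def model(p):
    P=panel(p[3])
    for i,s in((3,-1),(4,1)):P[i]=box(0,30,s*156-6,s*156+6,0,210)
    return P
for v in([V[0]],V[:1]+V[2:],V):
    p,f=fit(v,model,[.633,.0895,.149,-.012],[.008,.008,.02,.005]);print(p.round(4),f)
y=-.377;R=rtool(y,40);z=R.as_matrix()[:,2]
g=np.array([.530,-.2125,0])+Ro.from_euler("z",y).apply([-.004,0,.026]);T=g+.0188*z
print(T,T-.09*z);s=robot.read_state();print(s["q"].round(3))
rel(T-.09*z,R)
E
```

```text
[ 0.6325  0.0887  0.1501 -0.0104] 1111.9607843137255
[ 0.6327  0.0888  0.1526 -0.0107] 1640.250980392157
[ 0.6315  0.0883  0.1529 -0.0095] 2609.8745098039212
[ 0.53751667 -0.21547614  0.01159836] [ 0.48372846 -0.19417933  0.08054236]
[-0.066 -0.892  2.19   0.134  1.21  -1.783]
rel mm [ 189.3 -257.   179.6] deg [18.52 -2.89 23.16] rows 5.859602927276984 2.7846729923670117
```

carry_out([
  [0.189,-0.257,0.18,18.5,-2.9,23.2],
  [0.189,-0.257,0.18,18.5,-2.9,23.2],
  [0.189,-0.257,0.18,18.5,-2.9,23.2],
  [0.189,-0.257,0.18,18.5,-2.9,23.2],
  [0.189,-0.257,0.18,18.5,-2.9,23.2],
  [0.189,-0.257,0.18,18.5,-2.9,23.2],
  [0.189,-0.257,0.18,18.5,-2.9,23.2],
  [0.189,-0.257,0.18,18.5,-2.9,23.2],
  [0.189,-0.257,0.18,18.5,-2.9,23.2],
  [0.189,-0.257,0.18,18.5,-2.9,23.2],
], jaw=0)

```text
t: 4.15
tool_pos: [0.5026, -0.1999, 0.0855]
orientation: [0.458, 2.422, -0.163]
force: [-0.5, -0.1, 0.4]
opening: 0.0933
gripper_force: 0.0
```

```bash
python3 - <<'E'
from h import *
s=robot.read_state();print(s["t"],s["q"].round(3),np.abs(s["dq"]).max(),s["tool_pos"],s["force"])
y=-.377;R=rtool(y,40);z=R.as_matrix()[:,2]
a=robot.read_camera("wrist");m=cam("wrist",s["tool_pos"],s["orientation"])
o=robot.outline_of("wrist","bin");print([(x["conf"],x["pixel"],x["pixels"].sum()) for x in o][:3])
r=render(m,BIN,.530,-.2125,y);k=o[0]["pixels"]
im=a[:,:,::-1].copy()
for q,c in((r>.5,(0,255,0)),(k,(0,0,255))):im[cv2.morphologyEx(q.astype(np.uint8),cv2.MORPH_GRADIENT,np.ones((2,2)))>0]=c
cv2.imwrite("pics/w4.png",im[::-1,::-1])
T=np.array([.530,-.2125,0])+Ro.from_euler("z",y).apply([-.004,0,.026])+.0188*z
rel(T,R)
E
```

```text
4.15 [-0.553 -0.57   2.497  0.218  0.549 -1.897] 0.011393244764808259 [ 0.50259758 -0.19987584  0.08548313] [-0.46104696 -0.05561729  0.37260046]
[(0.9, [315.8, 184.8], np.int64(9252))]
rel mm [16.6 -1.3 81.2] deg [ 0.11 -0.86  0.11] rows 1.3258741284846802 0.08155556705273846
```

View pics/w4.png

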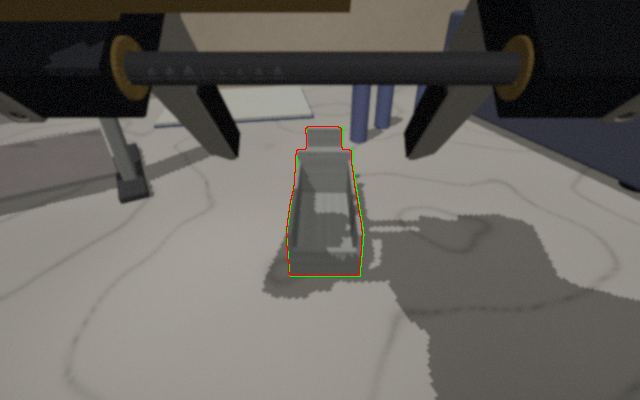

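The fitted bin pose overlays the wrist image exactly (bin at about (320,205)), with the fingers straddling it. Going in.

carry_out([
  [0.0166,-0.0013,0.03,0,-0.9,0],
  [0.0166,-0.0013,0.055,0,-0.9,0],
  [0.0166,-0.0013,0.07,0,-0.9,0],
  [0.0166,-0.0013,0.0812,0,-0.9,0],
  [0.0166,-0.0013,0.0812,0,-0.9,0],
  [0.0166,-0.0013,0.0812,0,-0.9,0],
])

```text
t: 5.0
tool_pos: [0.5366, -0.216, 0.0108]
orientation: [0.458, 2.408, -0.166]
force: [-0.2, -0.5, -0.4]
opening: 0.0928
gripper_force: 0.0
```

```bash
python3 - <<'E'
from h import *
s=robot.read_state();print(s["t"],s["q"].round(3),s["tool_pos"],s["force"])
y=-.377;R=rtool(y,40);z=R.as_matrix()[:,2]
T=np.array([.530,-.2125,0])+Ro.from_euler("z",y).apply([-.004,0,.026])+.0188*z
rel(T,R)
E
```

```text
5.0 [-0.541 -0.206  2.415  0.419  0.264 -2.104] [ 0.53664077 -0.2160495   0.01076477] [-0.1507934  -0.48063101 -0.38640958]
rel mm [-1.   0.9 -0.3] deg [ 0.07 -0.05  0.03] rows 0.021411505471208916 0.008803924650718933
```

carry_out([
  [-0.001,0.0005,0,0,0,0],
  [-0.001,0.0005,0,0,0,0],
  [-0.001,0.0005,0,0,0,0],
  [-0.001,0.0005,0,0,0,0],
  [-0.001,0.0005,0,0,0,0],
  [-0.001,0.0005,0,0,0,0],
  [-0.001,0.0005,0,0,0,0],
  [-0.001,0.0005,0,0,0,0],
], jaw=255, force=35)

```text
t: 6.0
tool_pos: [0.5374, -0.216, 0.0109]
orientation: [0.459, 2.409, -0.166]
force: [-1.1, -0.2, 1.6]
opening: 0.0459
gripper_force: 35.0
```

```bash
cat >> h.py <<'E'
PX,PY,PYAW=.632,.0885,.151
_z=rtool(-.377,40);_b=_z.inv().apply(np.array([.530,-.2125,0])-np.array([.5374,-.216,.0109]));_b[1]=0
BT=_b
def tcp(x,y,z,tilt): # bin pose in panel frame (m), tilt deg front-up
    R=rtool(PYAW,40-tilt);b=np.array([PX,PY,0])+Ro.from_euler("z",PYAW).apply([x,y,z]);return b-R.apply(BT),R
def where(s=None):
    s=s or robot.read_state();R=Ro.from_rotvec(s["orientation"]);b=np.array(s["tool_pos"])+R.apply(BT)
    B=R*rtool(0,40).inv();p=Ro.from_euler("z",-PYAW).apply(b-np.array([PX,PY,0]))
    e=(Ro.from_euler("z",-PYAW)*R*Ro.from_euler("y",140,degrees=True).inv())
    l=Ro.from_euler("z",-PYAW).apply(np.array(s["tool_pos"])+R.apply(BT)-np.array([PX,PY,0]))+e.apply([.058,0,.060])
    f=Ro.from_euler("z",-PYAW).apply(s["force"])
    print("t",round(s["t"],2),"bin mm",(p*1000).round(1),"rot",e.as_euler("xyz",degrees=True).round(2),"lip",(l*1000).round(1),"F",f.round(1),"q",np.round(s["q"],2),"dq",np.abs(s["dq"]).max().round(3),"grip",s["opening"],s["gripper_force"])
E
python3 - <<'E'
from h import *
where()
s=robot.read_state();rel(np.array(s["tool_pos"])+[0,0,.07],Ro.from_rotvec(s["orientation"]))
rel(*tcp(-.11,0,.17,20))
E
```

```text
t 6.0 bin mm [-146.4 -282.7    0. ] rot [  0.04   0.08 -30.21] lip [ -96.2 -312.    59.9] F [-1.1 -0.   1.6] q [-0.54 -0.2   2.41  0.41  0.26 -2.1 ] dq 0.001 grip 0.04589094807377226 34.999154806137085
rel mm [-44.9   0.  -53.7] deg [0. 0. 0.] rows 1.1199999999999999 0.0
rel mm [ -23.1  268.5 -197.6] deg [-15.13  19.46 -26.32] rows 5.3471041162082456 3.370149952499087
```

carry_out([
  [-0.0225,0,-0.027,0,0,0],
  [-0.045,0,-0.054,0,0,0],
  [-0.023,0.2685,-0.1975,-15.1,19.5,-26.3],
  [-0.023,0.2685,-0.1975,-15.1,19.5,-26.3],
  [-0.023,0.2685,-0.1975,-15.1,19.5,-26.3],
  [-0.023,0.2685,-0.1975,-15.1,19.5,-26.3],
  [-0.023,0.2685,-0.1975,-15.1,19.5,-26.3],
  [-0.023,0.2685,-0.1975,-15.1,19.5,-26.3],
  [-0.023,0.2685,-0.1975,-15.1,19.5,-26.3],
  [-0.023,0.2685,-0.1975,-15.1,19.5,-26.3],
  [-0.023,0.2685,-0.1975,-15.1,19.5,-26.3],
])

```text
t: 7.38
tool_pos: [0.5343, 0.0722, 0.1765]
orientation: [-0.207, 2.787, 0.036]
force: [0.5, -0.9, -1.5]
opening: 0.0458
gripper_force: 35.0
```

```bash
python3 - <<'E'
from h import *
where()
rel(*tcp(-.08,0,.165,0))
rel(*tcp(-.054,0,.155,0))
E
```

```text
t 7.38 bin mm [-110.5   -1.3  169.1] rot [-1.00e-02  2.01e+01 -1.70e-01] lip [-35.4  -1.6 205.5] F [ 0.3 -1.  -1.5] q [ 0.01 -0.37  2.07  0.05  1.1  -1.73] dq 0.006 grip 0.04577407994838933 34.99811232089996
rel mm [-25.4   1.5   9.9] deg [ -0.09 -20.1   -0.14] rows 0.4364858272153938 1.8785231474389135
rel mm [-46.4   1.5  28.1] deg [ -0.09 -20.1   -0.14] rows 0.868926446044688 1.8785231474389135
```

carry_out([
  [-0.0254,0.0015,0.01,-0.1,-10,-0.1],
  [-0.0254,0.0015,0.01,-0.1,-20.1,-0.1],
  [-0.0254,0.0015,0.01,-0.1,-20.1,-0.1],
  [-0.0464,0.0015,0.028,-0.1,-20.1,-0.1],
  [-0.0464,0.0015,0.028,-0.1,-20.1,-0.1],
  [-0.0464,0.0015,0.028,-0.1,-20.1,-0.1],
  [-0.0464,0.0015,0.028,-0.1,-20.1,-0.1],
])

```text
t: 8.25
tool_pos: [0.5878, 0.0829, 0.1682]
orientation: [-0.186, 2.436, 0.068]
force: [-0.2, -0.5, -2.7]
opening: 0.0455
gripper_force: 35.0
```

```bash
python3 - <<'E'
from h import *
where()
rel(*tcp(-.054,0,.141,0))
rel(*tcp(-.054,0,.131,0))
a=robot.read_camera("wrist")
cv2.imwrite("pics/w5.png",a[::-1,::-1,::-1])
E
```

```text
t 8.25 bin mm [-52.7   1.1 157.3] rot [ 0.01 -0.09  0.09] lip [  5.2   1.2 217.4] F [-0.3 -0.5 -2.7] q [-0.02 -0.51  2.3   0.18  0.66 -1.84] dq 0.022 grip 0.04552519087177238 34.99668538570404
rel mm [11.5 -1.1 11.7] deg [0.07 0.09 0.06] rows 0.2629183761881768 0.01232381426110363
rel mm [17.9 -1.1 19.3] deg [0.07 0.09 0.06] rows 0.42240897928847687 0.01232381426110363
```

View pics/w5.png

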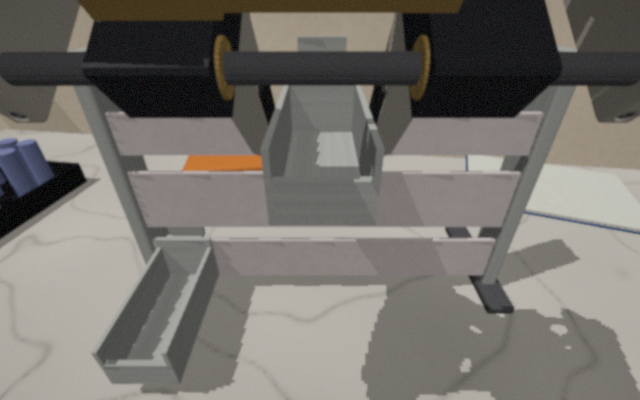

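The picture shows the bin level and square in the grip at (322,150), ahead of the top slat and centred on the panel. Now I'll feel downward for the top edge.

carry_out([
  [0.0115,-0.001,0.0115,0,0,0],
  [0.014,-0.001,0.0145,0,0,0],
  [0.014,-0.001,0.0145,0,0,0],
  [0.0148,-0.001,0.0155,0,0,0],
  [0.0148,-0.001,0.0155,0,0,0],
])

```text
t: 8.93
tool_pos: [0.5859, 0.0819, 0.1458]
orientation: [-0.186, 2.436, 0.069]
force: [-0.4, 0.6, -1.4]
opening: 0.0461
gripper_force: 35.0
```

```bash
python3 - <<'E'
from h import *
where()
E
```

```text
t 8.93 bin mm [-54.7   0.4 134.9] rot [ 0.02 -0.09  0.11] lip [  3.2   0.5 195. ] F [-0.3  0.6 -1.4] q [-0.02 -0.48  2.33  0.19  0.61 -1.86] dq 0.002 grip 0.04605515552654959 34.99655842781067
```

carry_out([
  [0.00064,0,0.00076,0,0,0],
  [0.00128,0,0.00152,0,0,0],
  [0.00128,0,0.00152,0,0,0],
])

```text
t: 9.3
tool_pos: [0.5856, 0.0819, 0.1433]
orientation: [-0.186, 2.437, 0.069]
force: [-0.3, -0.3, -1.8]
opening: 0.0457
gripper_force: 35.0
```

carry_out([
  [0.00064,0,0.00076,0,0,0],
  [0.00064,0,0.00076,0,0,0],
])

```text
t: 9.55
tool_pos: [0.5856, 0.0819, 0.1423]
orientation: [-0.186, 2.437, 0.069]
force: [0.5, 0.0, -2.5]
opening: 0.0457
gripper_force: 35.0
```

carry_out([
  [0.00064,0,0.00076,0,0,0],
  [0.00064,0,0.00076,0,0,0],
])

```text
t: 9.8
tool_pos: [0.5859, 0.0819, 0.1417]
orientation: [-0.186, 2.436, 0.069]
force: [-0.0, -0.3, -0.7]
opening: 0.0458
gripper_force: 35.0
```

carry_out([
  [0.00064,0,0.00076,0,0,0],
  [0.00064,0,0.00076,0,0,0],
])

```text
t: 10.05
tool_pos: [0.5863, 0.0819, 0.1415]
orientation: [-0.186, 2.435, 0.068]
force: [-2.6, 0.2, 3.3]
opening: 0.0462
gripper_force: 35.0
```

carry_out([
  [0.00064,0,0.00076,0,0,0],
  [0.00064,0,0.00076,0,0,0],
])

```text
t: 10.3
tool_pos: [0.5865, 0.0819, 0.1408]
orientation: [-0.186, 2.434, 0.068]
force: [-4.3, 0.3, 5.0]
opening: 0.0459
gripper_force: 35.0
```

```bash
python3 - <<'E'
from h import *
where()
E
```

```text
t 10.3 bin mm [-54.1   0.3 129.8] rot [ 0.01 -0.19  0.1 ] lip [  3.7   0.4 190. ] F [-4.2  0.9  5. ] q [-0.02 -0.47  2.33  0.2   0.59 -1.87] dq 0.002 grip 0.045903337092447705 35.00145971775055
```

carry_out([
  [-0.003,0,-0.0036,0,0,0],
  [-0.003,0,-0.0036,0,0,0],
  [-0.0046,0,-0.0023,0,0,0],
  [-0.0046,0,-0.0023,0,0,0],
])

```text
t: 10.8
tool_pos: [0.5875, 0.0822, 0.1437]
orientation: [-0.186, 2.437, 0.069]
force: [-0.6, -0.1, -2.8]
opening: 0.0461
gripper_force: 35.0
```

```bash
python3 - <<'E'
from h import *
where()
E
```

```text
t 10.8 bin mm [-53.1   0.5 132.8] rot [ 0.04 -0.02  0.1 ] lip [  4.9   0.5 192.8] F [-0.6  0.  -2.8] q [-0.02 -0.47  2.32  0.19  0.6  -1.86] dq 0.004 grip 0.046064783577536045 34.99835729598999
```

carry_out([
  [-0.00077,0,0.00064,0,0,0],
  [-0.00154,0,0.00128,0,0,0],
  [-0.00154,0,0.00128,0,0,0],
])

```text
t: 11.18
tool_pos: [0.5898, 0.0825, 0.1442]
orientation: [-0.186, 2.436, 0.069]
force: [0.0, -0.6, -2.0]
opening: 0.0455
gripper_force: 35.0
```

carry_out([
  [-0.00077,0,0.00064,0,0,0],
  [-0.00077,0,0.00064,0,0,0],
])

```text
t: 11.42
tool_pos: [0.5906, 0.0827, 0.1441]
orientation: [-0.186, 2.437, 0.069]
force: [-1.0, 0.5, -1.4]
opening: 0.0455
gripper_force: 35.0
```

carry_out([
  [-0.00077,0,0.00064,0,0,0],
  [-0.00077,0,0.00064,0,0,0],
])

```text
t: 11.68
tool_pos: [0.5909, 0.0828, 0.1439]
orientation: [-0.187, 2.438, 0.069]
force: [-21.6, -3.9, 11.1]
opening: 0.0462
gripper_force: 35.0
```

Contact in x at bin x ≈ -49.9, so the panel distance is as assumed, and the top edge gives a shift of about -11.5 mm. Backing off and planning the insertion.

carry_out([
  [0.003,0,-0.0026,0,0,0],
  [0.035,0,-0.03,0,0,0],
  [0.035,0,-0.03,0,0,0],
  [0.035,0,-0.03,0,0,0],
], force=45)

```text
t: 12.18
tool_pos: [0.5468, 0.0757, 0.1458]
orientation: [-0.186, 2.434, 0.068]
force: [-0.1, -0.5, -2.7]
opening: 0.0457
gripper_force: 45.0
```

```bash
cat >> h.py <<'E'
UZ=.1395
def hk(ux,uz,t,y=0):
    c,s=np.cos(np.radians(t)),np.sin(np.radians(t));return tcp(-(c*ux+s*uz)/1000,y,UZ-(-s*ux+c*uz)/1000,t)
E
python3 - <<'E'
from h import *
where()
rel(*tcp(-.115,0,.115,40));rel(*hk(51.65,78,40))
E
```

```text
t 12.18 bin mm [-9.430e+01  1.000e-01  1.349e+02] rot [ 0.   -0.2   0.08] lip [-36.5   0.2 195.1] F [-0.2 -0.4 -2.7] q [-0.04 -0.65  2.44  0.2   0.67 -1.88] dq 0.034 grip 0.04568817586964926 44.99913811683655
rel mm [29.8 -0.1 11.1] deg [3.00e-02 4.02e+01 8.00e-02] rows 0.5086663277685702 3.7570617414920937
rel mm [11.8 -0.1 29. ] deg [3.00e-02 4.02e+01 8.00e-02] rows 0.5004651007333235 3.7570617414920937
```

carry_out([
  [0.0298,0,0.0111,0,10,0],
  [0.0298,0,0.0111,0,20,0],
  [0.0298,0,0.0111,0,30,0],
  [0.0298,0,0.0111,0,40.2,0],
  [0.0298,0,0.0111,0,40.2,0],
  [0.0118,0,0.029,0,40.2,0],
  [0.0118,0,0.029,0,40.2,0],
  [0.0118,0,0.029,0,40.2,0],
])

```text
t: 13.18
tool_pos: [0.5554, 0.0773, 0.1154]
orientation: [0.24, -3.132, -0.001]
force: [-0.1, 0.0, -2.1]
opening: 0.046
gripper_force: 45.0
```

```bash
python3 - <<'E'
from h import *
where()
rel(*hk(51.65,78,40));rel(*hk(51.65,47,40))
s=robot.read_state();a=robot.read_camera("wrist")
# check bin in hand: render expected vs network outline
m=cam("wrist",s["tool_pos"],s["orientation"]);o=robot.outline_of("wrist","bin")
R=Ro.from_rotvec(s["orientation"]);B=R*Ro.from_euler("y",140,degrees=True).inv();b=s["tool_pos"]+R.apply(BT)
im=a[:,:,::-1].copy()
r=np.zeros((400,640),np.uint8)
for q in BIN: cv2.fillConvexPoly(r,cv2.convexHull(np.round(proj(m,B.apply(q)+b)).astype(np.int32)),1)
for k,c in((r,(0,255,0)),(o[0]["pixels"].astype(np.uint8) if o else r,(0,0,255))):im[cv2.morphologyEx(k,cv2.MORPH_GRADIENT,np.ones((2,2)))>0]=c
cv2.imwrite("pics/w6.png",im[::-1,::-1])
E
```

```text
t 13.18 bin mm [-90.7   0.4 112.3] rot [3.000e-02 4.002e+01 1.300e-01] lip [ -7.7   0.6 120.9] F [-0.1  0.  -2.1] q [ 0.05  0.1   1.72  0.    1.33 -1.68] dq 0.011 grip 0.045980199684498145 44.99935805797577
rel mm [-1.  -0.4 -0.7] deg [ 0.03 -0.02  0.11] rows 0.020754467595079425 0.010356964851488057
rel mm [-20.9  -0.5 -24.4] deg [ 0.03 -0.02  0.11] rows 0.5149169732835643 0.010356964851488057
```

View pics/w6.png

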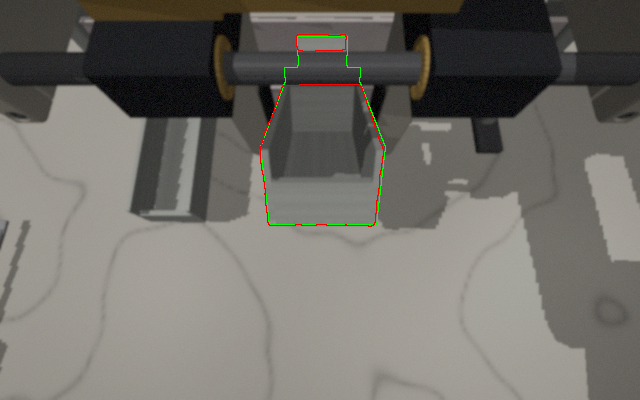

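The held bin matches the expected pose (green and red coincide, about (322,150)), so there was no slip. Inserting in short steps.

carry_out([
  [-0.001,-0.0004,-0.0007,0,0,0.1],
  [-0.0062,-0.0004,-0.0069,0,0,0.1],
  [-0.0094,-0.0004,-0.0107,0,0,0.1],
  [-0.0094,-0.0004,-0.0107,0,0,0.1],
])

```text
t: 13.78
tool_pos: [0.5658, 0.0784, 0.1263]
orientation: [0.237, -3.132, -0.0]
force: [-0.2, 0.6, -2.4]
opening: 0.0456
gripper_force: 45.0
```

```bash
python3 - <<'E'
from h import *
where()
rel(*hk(51.65,65,40));rel(*hk(51.65,47,40))
E
```

```text
t 13.78 bin mm [-8.020e+01 -1.000e-01  1.233e+02] rot [3.000e-02 4.006e+01 2.000e-02] lip [ 2.800e+00 -1.000e-01  1.318e+02] F [-0.1  0.6 -2.4] q [ 0.05  0.12  1.67  0.    1.35 -1.67] dq 0.019 grip 0.04561745375484205 44.9993097782135
rel mm [1.1 0.1 0.3] deg [ 0.02 -0.06  0.  ] rows 0.018924881561413285 0.005676654456530556
rel mm [-10.4   0.1 -13.5] deg [ 0.02 -0.06  0.  ] rows 0.2724897965576231 0.005676654456530556
```

carry_out([
  [-0.0017,0,-0.0032,0,0,0],
  [-0.0046,0,-0.0066,0,0,0],
  [-0.0046,0,-0.0066,0,0,0],
])

```text
t: 14.15
tool_pos: [0.5701, 0.079, 0.1326]
orientation: [0.237, -3.131, -0.0]
force: [-0.2, 0.4, -1.3]
opening: 0.046
gripper_force: 45.0
```

```bash
python3 - <<'E'
from h import *
where()
rel(*hk(51.65,56,40));rel(*hk(51.65,47,40))
E
```

```text
t 14.15 bin mm [-75.9  -0.  129.5] rot [3.000e-02 4.009e+01 2.000e-02] lip [  7.1  -0.  138.1] F [-0.2  0.5 -1.3] q [ 0.05  0.12  1.66  0.    1.36 -1.67] dq 0.013 grip 0.04598660370717778 44.99924719333649
rel mm [-0.3  0.  -0.3] deg [ 0.02 -0.09  0.  ] rows 0.006952296751032296 0.008592666904128866
rel mm [-6.1  0.  -7.2] deg [ 0.02 -0.09  0.  ] rows 0.1508297919810293 0.008592666904128866
```

No contact so far; continuing.

carry_out([
  [-0.003,0,-0.0036,0,0,0],
  [-0.0061,0,-0.0072,0,0,0],
  [-0.0061,0,-0.0072,0,0,0],
])

```text
t: 14.52
tool_pos: [0.5762, 0.08, 0.1399]
orientation: [0.237, -3.131, -0.0]
force: [-0.1, -0.6, -2.2]
opening: 0.0457
gripper_force: 45.0
```

```bash
python3 - <<'E'
from h import *
where()
rel(*hk(51.65,47,40))
for t in(35,30,20,10,0):
    c=np.cos(np.radians(t));print(t);rel(*hk(53-2*c,47+(40-t)*.1,t))
E
```

```text
t 14.53 bin mm [-6.970e+01 -1.000e-01  1.368e+02] rot [3.000e-02 4.008e+01 2.000e-02] lip [ 1.330e+01 -1.000e-01  1.454e+02] F [-0.2 -0.5 -2.2] q [ 0.05  0.13  1.63  0.    1.38 -1.67] dq 0.014 grip 0.045678598491913684 44.99927580356598
rel mm [0.1 0.1 0.1] deg [ 0.02 -0.08  0.  ] rows 0.0021514488188530455 0.00785382426860213
35
rel mm [-0.1  0.1  5.6] deg [ 0.02 -5.08  0.  ] rows 0.08965300452708672 0.47487703831631844
30
rel mm [-0.6  0.1 11. ] deg [  0.02 -10.08   0.  ] rows 0.17585488064341395 0.9421645712445518
20
rel mm [-3.1  0.  21.5] deg [ 2.000e-02 -2.008e+01  0.000e+00] rows 0.34757571259211834 1.8767428996267812
10
rel mm [-7.5  0.  31.4] deg [ 2.000e-02 -3.008e+01 -0.000e+00] rows 0.517248715402334 2.8113219627662227
0
rel mm [-13.7   0.   40.5] deg [ 2.000e-02 -4.008e+01 -0.000e+00] rows 0.6835675456650518 3.7459012106664233
```

carry_out([
  [-0.0001,0,0.0056,0,-5.1,0],
  [-0.0001,0,0.0056,0,-5.1,0],
  [-0.0006,0,0.011,0,-10.1,0],
  [-0.0006,0,0.011,0,-10.1,0],
])

```text
t: 15.02
tool_pos: [0.5748, 0.0799, 0.1276]
orientation: [-0.224, 2.963, 0.02]
force: [0.8, 0.4, -4.6]
opening: 0.0456
gripper_force: 45.0
```

```bash
python3 - <<'E'
from h import *
where()
for t in(30,25,20,15,10,5,0):
    c=np.cos(np.radians(t));print(t);rel(*hk(53-2*c,47+(40-t)*.1,t))
E
```

```text
t 15.03 bin mm [-7.040e+01  1.000e-01  1.223e+02] rot [5.000e-02 3.022e+01 2.000e-02] lip [9.900e+00 1.000e-01 1.449e+02] F [ 0.9  0.3 -4.6] q [ 0.04 -0.03  1.83  0.02  1.17 -1.69] dq 0.061 grip 0.04564050389998625 44.9987518787384
30
rel mm [-2.2 -0.1 -1. ] deg [ 0.04 -0.22 -0.01] rows 0.03838593310658961 0.02050617310531976
25
rel mm [-2.3 -0.1  4.4] deg [ 0.04 -5.22 -0.01] rows 0.0797897154180712 0.48743827840290543
20
rel mm [-2.8 -0.1  9.8] deg [ 4.000e-02 -1.022e+01 -1.000e-02] rows 0.16376986265670407 0.9547203738475672
15
rel mm [-3.9 -0.1 15.2] deg [  0.04 -15.22  -0.02] rows 0.25056213015732004 1.4220074732756538
10
rel mm [-5.5 -0.1 20.4] deg [ 4.000e-02 -2.022e+01 -2.000e-02] rows 0.3377474965976361 1.889295863705275
5
rel mm [-7.5 -0.1 25.5] deg [ 4.000e-02 -2.522e+01 -2.000e-02] rows 0.424739194390287 2.3565847771342017
0
rel mm [-10.   -0.1  30.3] deg [ 4.000e-02 -3.022e+01 -2.000e-02] rows 0.5112379974363129 2.8238739539038225
```

carry_out([
  [-0.0015,0,-0.0007,0,-0.2,0],
  [-0.0015,0,-0.0007,0,-0.2,0],
])

```text
t: 15.28
tool_pos: [0.5787, 0.0803, 0.1304]
orientation: [-0.224, 2.956, 0.02]
force: [0.4, 0.7, -2.0]
opening: 0.0459
gripper_force: 45.0
```

```bash
python3 - <<'E'
from h import *
where()
for t in(30,25,20,15,10,5,0):
    c=np.cos(np.radians(t));print(t);rel(*hk(53-2*c,47+(40-t)*.1,t))
E
```

```text
t 15.28 bin mm [-6.65e+01 -1.00e-01  1.25e+02] rot [2.000e-02 2.981e+01 1.000e-02] lip [ 1.370e+01 -1.000e-01  1.483e+02] F [ 0.5  0.6 -2. ] q [ 0.04 -0.03  1.83  0.02  1.17 -1.69] dq 0.009 grip 0.04588064104536449 44.999218583106995
30
rel mm [2.2 0.1 1.1] deg [ 0.02  0.19 -0.  ] rows 0.039046560539202926 0.018243965898721775
25
rel mm [2.1 0.1 6.6] deg [ 0.02 -4.81 -0.  ] rows 0.11022191456822221 0.4491178385332578
20
rel mm [ 1.6  0.1 12. ] deg [ 0.02 -9.81 -0.  ] rows 0.1928910809747574 0.9164061241706709
15
rel mm [ 0.5  0.1 17.3] deg [  0.02 -14.81  -0.  ] rows 0.27677238164528434 1.3836953771949756
10
rel mm [-1.   0.1 22.5] deg [  0.02 -19.81  -0.  ] rows 0.3607344953222065 1.8509848649398544
5
rel mm [-3.   0.1 27.6] deg [ 2.000e-02 -2.481e+01 -0.000e+00] rows 0.4443766290114679 2.318274445465297
0
rel mm [-5.5  0.1 32.5] deg [ 2.000e-02 -2.981e+01 -0.000e+00] rows 0.527452798129446 2.7855640720743873
```

carry_out([
  [0.0022,0,0.0011,0,0.2,0],
  [0.0021,0,0.0038,0,-2.3,0],
  [0.0021,0,0.0066,0,-4.8,0],
  [0.0019,0,0.0093,0,-7.3,0],
  [0.0016,0,0.012,0,-9.8,0],
  [0.0016,0,0.012,0,-9.8,0],
  [0.0016,0,0.012,0,-9.8,0],
])

```text
t: 16.15
tool_pos: [0.5779, 0.0804, 0.1169]
orientation: [-0.211, 2.787, 0.038]
force: [2.6, 0.8, -6.4]
opening: 0.0455
gripper_force: 45.0
```

```bash
python3 - <<'E'
from h import *
where()
for t in(20,17.5,15,12.5,10,7.5,5,2.5,0):
    c=np.cos(np.radians(t));print(t);rel(*hk(53-2*c,47+(40-t)*.1,t))
E
```

```text
t 16.15 bin mm [-6.620e+01  1.000e-01  1.095e+02] rot [4.000e-02 2.012e+01 2.000e-02] lip [8.900e+00 1.000e-01 1.459e+02] F [ 2.7  0.4 -6.4] q [ 0.02 -0.17  2.02  0.05  0.95 -1.72] dq 0.005 grip 0.04554998387660209 44.99833345413208
20
rel mm [-1.8 -0.1 -0.9] deg [ 0.04 -0.12 -0.01] rows 0.03166153015944247 0.01171471133399419
17.5
rel mm [-1.8 -0.1  1.8] deg [ 0.04 -2.62 -0.01] rows 0.04034415942807803 0.24470570901865965
15
rel mm [-1.9 -0.1  4.5] deg [ 0.04 -5.12 -0.01] rows 0.0784322615522609 0.4783349973347425
12.5
rel mm [-2.1 -0.1  7.2] deg [ 0.04 -7.62 -0.01] rows 0.12075036963948718 0.7119745019348875
10
rel mm [-2.5 -0.1  9.9] deg [ 4.000e-02 -1.012e+01 -1.000e-02] rows 0.16405331969936174 0.9456166502405331
7.5
rel mm [-3.  -0.1 12.6] deg [  0.04 -12.62  -0.02] rows 0.20770506158663396 1.1792598708887747
5
rel mm [-3.6 -0.1 15.3] deg [  0.04 -15.12  -0.02] rows 0.25149191768685303 1.4129036318964818
2.5
rel mm [-4.4 -0.1 17.9] deg [  0.04 -17.62  -0.02] rows 0.2953139883495157 1.6465477032307894
0
rel mm [-5.2 -0.1 20.5] deg [ 4.000e-02 -2.012e+01 -2.000e-02] rows 0.3391122467041977 1.8801919691991789
```

carry_out([
  [-0.0018,0,-0.0009,0,0,0],
  [-0.0018,0,-0.0009,0,0,0],
  [-0.0024,0,0.0013,0,-2.6,0],
  [-0.0025,0,0.004,0,-5.1,0],
  [-0.0025,0,0.004,0,-5.1,0],
  [-0.0025,0,0.004,0,-5.1,0],
])

```text
t: 16.9
tool_pos: [0.582, 0.0808, 0.1148]
orientation: [-0.204, 2.698, 0.046]
force: [0.2, -0.6, -1.4]
opening: 0.0455
gripper_force: 45.0
```

```bash
python3 - <<'E'
from h import *
where()
for t in(15,12.5,10,7.5,5,2.5,0):
    c=np.cos(np.radians(t));print(t);rel(*hk(53-2*c,47+(40-t)*.1,t))
E
```

```text
t 16.9 bin mm [-6.130e+01 -1.000e-01  1.064e+02] rot [2.000e-02 1.495e+01 1.000e-02] lip [ 1.020e+01 -1.000e-01  1.494e+02] F [ 0.1 -0.6 -1.4] q [ 0.01 -0.24  2.1   0.08  0.84 -1.75] dq 0.009 grip 0.04545455876005882 44.999197125434875
15
rel mm [1.4 0.1 1. ] deg [ 0.02  0.05 -0.01] rows 0.02777924206132912 0.0050021519469473814
12.5
rel mm [1.4 0.1 3.7] deg [ 0.02 -2.45 -0.01] rows 0.0637236888606378 0.22902007783553413
10
rel mm [1.3 0.1 6.4] deg [ 0.02 -4.95 -0.01] rows 0.10520179440353399 0.4626610103342084
7.5
rel mm [1.  0.1 9.2] deg [ 0.02 -7.45 -0.01] rows 0.1476269892408939 0.6963045776228185
5
rel mm [ 0.7  0.1 11.9] deg [ 0.02 -9.95 -0.01] rows 0.19035350597347217 0.9299487937815657
2.5
rel mm [ 0.2  0.1 14.6] deg [ 2.000e-02 -1.245e+01 -1.000e-02] rows 0.23318958306166543 1.163593267939389
0
rel mm [-0.5  0.1 17.2] deg [ 2.000e-02 -1.495e+01 -1.000e-02] rows 0.27604945209328813 1.397237870668692
```

carry_out([
  [0.0007,0,0.0018,0,-1.2,0],
  [0.0007,0,0.003,0,-2.5,0],
  [0.0006,0,0.0044,0,-3.7,0],
  [0.0006,0,0.0057,0,-5,0],
  [0.0006,0,0.0057,0,-5,0],
  [0.0006,0,0.0057,0,-5,0],
])

```text
t: 17.65
tool_pos: [0.5834, 0.0811, 0.1087]
orientation: [-0.197, 2.611, 0.054]
force: [0.8, 0.3, -3.5]
opening: 0.0456
gripper_force: 45.0
```

```bash
python3 - <<'E'
from h import *
where()
for t in(10,7.5,5,2.5,0):
    c=np.cos(np.radians(t));print(t);rel(*hk(53-2*c,47+(40-t)*.1,t))
E
```

```text
t 17.65 bin mm [-59.    0.   99.4] rot [0.03 9.96 0.01] lip [  8.5   0.  148.5] F [ 0.8  0.2 -3.5] q [ 0.   -0.3   2.19  0.11  0.73 -1.78] dq 0.005 grip 0.04561615911832617 44.99881446361542
10
rel mm [ 0.1 -0.   0.3] deg [ 0.03  0.04 -0.01] rows 0.004985393369282743 0.00467369019232981
7.5
rel mm [ 0. -0.  3.] deg [ 0.03 -2.46 -0.01] rows 0.04861762329917283 0.22995145030659053
5
rel mm [-0.1 -0.   5.8] deg [ 0.03 -4.96 -0.01] rows 0.09235771320687407 0.4635874610992149
2.5
rel mm [-0.4 -0.   8.5] deg [ 0.03 -7.46 -0.01] rows 0.13611994972706914 0.6972294006634435
0
rel mm [-0.8 -0.  11.2] deg [ 0.03 -9.96 -0.01] rows 0.17988185046775607 0.9308728047799762
```

carry_out([
  [-0.0004,0,0.0012,0,-1.2,0],
  [-0.0004,0,0.0027,0,-2.5,0],
  [-0.0005,0,0.0041,0,-3.7,0],
  [-0.0005,0,0.0055,0,-5,0],
  [-0.0005,0,0.0055,0,-5,0],
  [-0.0005,0,0.0055,0,-5,0],
])

```text
t: 18.4
tool_pos: [0.5868, 0.0816, 0.1045]
orientation: [-0.191, 2.524, 0.061]
force: [-0.6, 0.4, -2.3]
opening: 0.0459
gripper_force: 45.0
```

```bash
python3 - <<'E'
from h import *
where()
for t in(5,2.5,0):
    c=np.cos(np.radians(t));print(t);rel(*hk(53-2*c,47+(40-t)*.1,t))
E
```

```text
t 18.4 bin mm [-54.8  -0.   94.3] rot [0.03 4.94 0.  ] lip [ 8.100e+00 -1.000e-01  1.491e+02] F [-0.6  0.4 -2.3] q [-0.01 -0.34  2.27  0.16  0.61 -1.83] dq 0.005 grip 0.045890210350848476 44.999152421951294
5
rel mm [0.7 0.  0.4] deg [ 0.02  0.06 -0.02] rows 0.012311439856353691 0.006197843184543808
2.5
rel mm [0.7 0.  3.1] deg [ 0.02 -2.44 -0.02] rows 0.050627292137212974 0.2279707267045305
0
rel mm [0.5 0.  5.8] deg [ 0.02 -4.94 -0.02] rows 0.09373408265376426 0.4616088499120009
```

carry_out([
  [0.0004,0,0.0015,0,-1.2,0],
  [0.0004,0,0.0029,0,-2.4,0],
  [0.0003,0,0.0042,0,-3.7,0],
  [0.0002,0,0.0056,0,-4.9,0],
  [0.0002,0,0.0056,0,-4.9,0],
  [0.0002,0,0.0056,0,-4.9,0],
])

```text
t: 19.15
tool_pos: [0.5899, 0.0821, 0.0997]
orientation: [-0.184, 2.437, 0.068]
force: [6.5, 1.8, -4.5]
opening: 0.0456
gripper_force: 45.0
```

```bash
python3 - <<'E'
from h import *
where()
rel(*hk(51,51,0));rel(*hk(51,54,0));rel(*hk(51,55,0))
E
```

```text
t 19.15 bin mm [-50.8   0.   88.8] rot [ 0.03 -0.03  0.  ] lip [  7.2   0.  148.8] F [ 6.7  0.8 -4.5] q [-0.02 -0.38  2.35  0.23  0.49 -1.9 ] dq 0.003 grip 0.045601093100292735 44.998276233673096
rel mm [ 0.4 -0.   0.1] deg [ 0.02  0.03 -0.02] rows 0.006258799608025509 0.003754149220090964
rel mm [ 2.3 -0.   2.4] deg [ 0.02  0.03 -0.02] rows 0.053062396797634796 0.003754149220090964
rel mm [ 3.  -0.   3.1] deg [ 0.02  0.03 -0.02] rows 0.06902970192389447 0.003754149220090964
```

carry_out([
  [-0.0005,0,0.0005,0,0,0],
  [0.0005,0,0.0016,0,0,0],
  [0.0014,0,0.0027,0,0,0],
  [0.0014,0,0.0027,0,0,0],
])

```text
t: 19.65
tool_pos: [0.5902, 0.0822, 0.0963]
orientation: [-0.184, 2.439, 0.068]
force: [-0.2, -0.6, -2.4]
opening: 0.0453
gripper_force: 45.0
```

```bash
python3 - <<'E'
from h import *
where()
E
```

```text
t 19.65 bin mm [-50.5   0.1  85.4] rot [0.03 0.07 0.  ] lip [  7.6   0.  145.3] F [-0.2 -0.6 -2.4] q [-0.02 -0.37  2.35  0.23  0.48 -1.91] dq 0.004 grip 0.04525961717587153 44.9991649389267
```

Free and nearly home. Lowering gently until it bears.

carry_out([
  [0.00045,0,0.00053,0,0,0],
  [0.00045,0,0.00053,0,0,0],
])

```text
t: 19.9
tool_pos: [0.5904, 0.0822, 0.0959]
orientation: [-0.184, 2.438, 0.068]
force: [0.7, -0.1, -2.5]
opening: 0.046
gripper_force: 45.0
```

carry_out([
  [0.00045,0,0.00053,0,0,0],
  [0.00045,0,0.00053,0,0,0],
])

```text
t: 20.15
tool_pos: [0.5904, 0.0822, 0.0953]
orientation: [-0.184, 2.438, 0.068]
force: [0.0, -0.3, -1.5]
opening: 0.0457
gripper_force: 45.0
```

carry_out([
  [0.00045,0,0.00053,0,0,0],
  [0.00045,0,0.00053,0,0,0],
])

```text
t: 20.4
tool_pos: [0.5906, 0.0822, 0.0951]
orientation: [-0.184, 2.438, 0.068]
force: [-6.3, -0.2, 3.0]
opening: 0.0459
gripper_force: 45.0
```

carry_out([
  [0.0003,0,0.0001,0,0,0],
  [0.0003,0,0.0001,0,0,0],
  [0.0003,0,0.0001,0,0,0],
])

```text
t: 20.78
tool_pos: [0.5906, 0.0822, 0.095]
orientation: [-0.184, 2.437, 0.068]
force: [-5.4, -1.0, 2.2]
opening: 0.0458
gripper_force: 45.0
```

```bash
python3 - <<'E'
from h import *
where()
s=robot.read_state();a=robot.read_camera("scene")[:,:,::-1];cv2.imwrite("pics/s7.png",cv2.resize(a[120:300,290:460],None,fx=3.3,fy=3.3,interpolation=cv2.INTER_CUBIC))
E
```

```text
t 20.77 bin mm [-50.   -0.   84.1] rot [ 0.02 -0.03  0.  ] lip [  8.   -0.  144.2] F [-5.5 -0.1  2.2] q [-0.02 -0.37  2.35  0.24  0.48 -1.91] dq 0.002 grip 0.045816029929613505 45.00115692615509
```

View pics/s7.png

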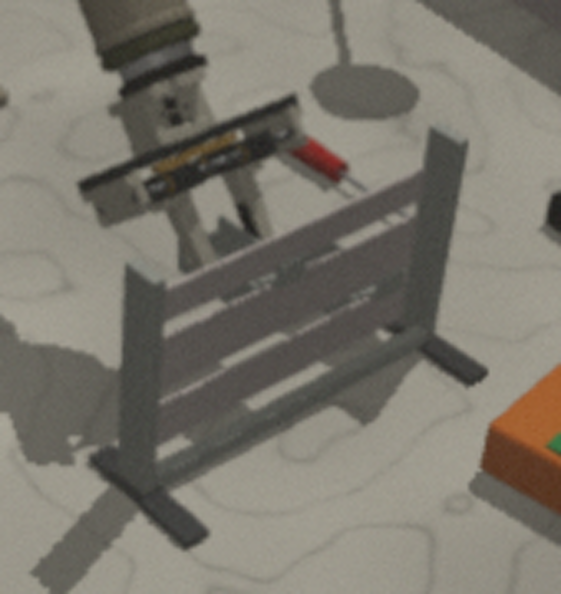

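The scene view shows the lip behind the top slat (about (265,280) in the crop), matching the sister bin's. It is bearing, so I'll ease the grip, open, and retreat along the fingers.

carry_out([
  [0,0,0,0,0,0],
  [0,0,0,0,0,0],
  [0,0,0,0,0,0],
], force=5)

```text
t: 21.2
tool_pos: [0.5906, 0.0821, 0.0948]
orientation: [-0.184, 2.438, 0.068]
force: [-1.1, -0.2, 0.7]
opening: 0.0457
gripper_force: 5.0
```

carry_out([
  [0,0,0,0,0,0],
  [0,0,0,0,0,0],
  [0,0,0,0,0,0],
  [0,0,0,0,0,0],
  [0,0,0,0,0,0],
], jaw=70)

```text
t: 21.82
tool_pos: [0.5903, 0.0822, 0.0943]
orientation: [-0.184, 2.438, 0.068]
force: [0.5, -0.4, -0.6]
opening: 0.0674
gripper_force: 0.0
```

carry_out([
  [0,0,-0.015,0,0,0],
  [0,0,-0.03,0,0,0],
  [0,0,-0.045,0,0,0],
  [0,0,-0.055,0,0,0],
  [-0.03,0,-0.09,0,10,0],
  [-0.03,0,-0.1,0,10,0],
  [-0.03,0,-0.1,0,10,0],
  [-0.03,0,-0.1,0,10,0],
])

```text
t: 22.82
tool_pos: [0.5498, 0.0759, 0.1902]
orientation: [-0.197, 2.611, 0.054]
force: [-0.8, -0.5, -0.8]
opening: 0.0675
gripper_force: 0.0
```

```bash
python3 - <<'E'
from h import *
where()
s=robot.read_state();a=robot.read_camera("wrist");m=cam("wrist",s["tool_pos"],s["orientation"])
im=a[:,:,::-1].copy();B=Ro.from_euler("z",PYAW);r=np.zeros((400,640),np.uint8)
for q in BIN: cv2.fillConvexPoly(r,cv2.convexHull(np.round(proj(m,B.apply(q+[-.051,0,.0845])+[PX,PY,0])).astype(np.int32)),1)
im[cv2.morphologyEx(r,cv2.MORPH_GRADIENT,np.ones((2,2)))>0]=(0,255,0)
cv2.imwrite("pics/w8.png",im[::-1,::-1])
E
```

```text
t 22.82 bin mm [-93.1  -0.  180.8] rot [0.03 9.94 0.01] lip [-2.560e+01 -1.000e-01  2.299e+02] F [-0.8 -0.4 -0.8] q [-0.01 -0.51  2.19  0.1   0.94 -1.77] dq 0.017 grip 0.0674808614586909 0.0
```

View pics/w8.png

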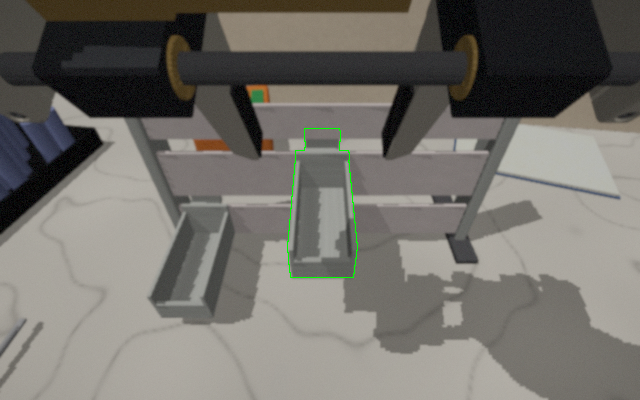

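The bin hangs at (322,215), matching the predicted home outline, with the gripper clear and the sister bin untouched. Handing in.

```bash
python3 -c "
from plant import robot
print(robot.close_job())"
```

```text
the job is handed in; nothing more can be done
None
```

The bin hangs level and released in the upper groove at the panel's middle, with the gripper clear, and the job is handed in at about 23 s; the hand-in returned no verdict.

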